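Set up a candle display on the marble board

TASK

Make up the display on the marble board: first stand the low brass candle stand (not the tall one) upright in the middle of the board and let go of it, then set the tall pillar candle (not the short one) upright on the centre of that stand. Put both down gently, without dropping them.

Things in the scene. Friction and masses are not known exactly. Their poses are not given: they have to be found in the camera images.
- stand: The low brass candle stand: round, rigid, 56 mm high, about 0.3 kg, at the robot's left or right. Foot 70 mm across, thin stem 20 to 24 mm, flat rimless top plate 56 mm across and 12 mm thick (44 to 56 mm above the underside), to be gripped across its edge. Origin: centre of the underside of the foot; z up along its axis. Not its look-alike of the same brass, 96 mm high.
- candle: The tall pillar candle: a rigid plain ivory cylinder, 40 mm across and 85 mm high (without the 8 mm wick on top), about 0.1 kg, upright on the table at the robot's left or right. Origin: centre of its underside; z up along its axis. Not its look-alike of the same width, 40 mm high.
- slab: The marble board: a flat square pale slab, 150 mm by 150 mm, 12 mm thick, fixed on the table in front of the robot, empty at the start. Origin: centre of its underside (on the table); x and y along its edges, z up.
Mind the look-alikes: they are no part of the job. Leave any pink look-alike of the stand alone.

How it is judged:
On the way, in this order (a step that is already met when the one before it is completed fails the run):
1. the low stand is upright, at rest and released in the middle of the board, with no candle on it yet (horizontal distance between stand and slab below 0.02 m and z of stand in the frame of slab between 0.008 and 0.016 m and angle between stand's own z axis and vertical below 0.1 rad and contact force between the fingers and stand below 0.3 N and linear speed of stand below 0.03 m/s and horizontal distance between candle and stand above 0.05 m), for 0.2 s.
2. the tall candle is upright, at rest and released on the centre of the stand (horizontal distance between stand and slab below 0.02 m and z of stand in the frame of slab between 0.008 and 0.016 m and angle between each of stand, candle's own z axis and vertical below 0.1 rad and contact force between the fingers and stand below 0.3 N and linear speed of each of stand, candle below 0.03 m/s and horizontal distance between candle and stand below 0.012 m and z of candle in the frame of stand between 0.052 and 0.06 m and contact force between the fingers and candle below 0.3 N), for 0.2 s.
At the end, for the whole second after the job is handed in: The low stand rests upright (within 6 degrees) on the board with its axis within 20 mm of the board's centre, and the tall candle rests upright (within 6 degrees) on the stand's flat top with its axis within 12 mm of the stand's axis; both are released and still (all of step 2); the robot touches nothing.
It fails at once if the stand is dropped (it moves faster than 0.6 m/s, a fall of about 18 mm, out of the gripper) (linear speed of stand above 0.6 m/s and contact force between the fingers and stand below 0.05 N).
It fails at once if the candle is dropped (it moves faster than 0.6 m/s, a fall of about 18 mm, out of the gripper) (linear speed of candle above 0.6 m/s and contact force between the fingers and candle below 0.05 N).
It also fails if it takes over 67 s, if anything falls off the work surface, if the arm or the gripper's body presses on something with over 40 N, if the wrist force passes 120 N, or if a joint passes its speed limit or range.

ROBOT

A 6-joint arm with a two-finger parallel gripper is mounted at the origin on the work surface. World frame = base frame: x ahead of the robot, y to its left, z up, the work surface at z = 0. Lengths are in m, angles in rad, forces in N, time in s.
With the tool pointing down it reaches from about 0.35 to 0.975 m from the base axis. Payload 4.9 kg.
Tool frame: the origin (TCP) lies at the very end of the fingers, on their centre line; the grasp point (between the pads) lies 19 mm behind it; z points along the fingers, x is the direction in which the jaws open and shut, and the axes are right-handed (so a half turn about z gives the same grasp; the last joint's range is limited). The gripper opens to 85 mm and grips with 20 to 120 N. Pads are 22 mm wide; open, the fingers measure 114 mm over their backs; the gripper's body (76 mm by 85 mm) begins 54 mm behind the grasp point. The pads swing forward as they close: fully open they stand 13 mm farther back than shut.
Start: joints at [-1.24, 0.053, 1.613, -0, 1.476, -0.119], TCP at [0.272, -0.563, 0.231] pointing down, gripper open.
Joint ranges: [-3.01, 3.01], [-1.01, 2.22], [0.06, 2.58], [-1.02, 4.17], [0.09, 2.62], [-3.14, 3.14]. Speed limits (rad/s): [2.57, 2.57, 3.14, 3.14, 3.14, 3.14].

INTERFACE

Orientations are given as a unit quaternion [w, x, y, z].
In Python, from plant import manip, imaging gives the robot as it stands.
- The arm moves only by the shell command python3 -m pendant 'ROWS'. ROWS is JSON, a list that holds one entry, the list of rows, each a list of 7 numbers: the turn, a rotation vector about the world's x, y, z in units of pi rad (1.0 is pi rad), then the shift along the world's x, y, z in units of 250 mm (1.0 is 250 mm), then the opening, from 0 (shut) to 1 (fully open). In form: [[[ax, ay, az, tx, ty, tz, claw], ...]]. A call has 1 to 20 rows; each row shifts and turns the commanded pose from where the row before left it; what a row does not reach is not made up. A row lasts 1/8 s, in which the tool goes at most 62.5 mm and 10.7 degrees, less where a joint would pass 70% of its speed; a pose out of reach is approached as far as the arm can. A call with a number of a shift or a turn outside -1 to 1 is refused whole. A call with a gripper value outside its range is refused whole. The fingers move at their own pace and stop on an object; the grip force is fixed at half the most. Time passes only in rows, so rows that do not move let the fingers close. It gives the time, the measured TCP pose, the force and the opening at its end, in the units of the state.
- manip.state(): the state, without advancing time (a new reading comes with each control period).
- imaging.grab_frame(name): name is "scene" or "top" or "wrist"; returns a dict with "frame" (480x640x3 uint8, blue, green, red), "mtx" (3x3 intrinsics, pixels), "world_to_cam" (4x4, takes a point from world to camera coordinates). Camera axes: x right, y down, z forward; pixel columns grow to the right and rows downward; lengths in m; the calibration is good to about 2 mm. A picture is of the moment at which its call begins. There is no depth.
- manip.job_done(): hands the job in, once; it reports no verdict.
The state is a dict: "time": time; "joint_pos": joint angles; "joint_vel": joint speeds; "joint_efforts": joint torques, N m; "tool_pos": TCP position; "tool_rot": TCP orientation; "contact_force": force on the tool from outside, world axes, zero at the start; "ft_torque": the same for the moment, N m; "gripper_width": opening from 0.0 (shut) to 1.0 (fully open).
Only numpy, scipy, OpenCV 4.12 (cv2) and the standard library are available. Lean on these libraries where they do the work, as an engineer would, in place of code of your own. Each camera call takes 0.05 s, during which the arm holds its last target. There are 200 camera calls.

## Working session

There is one attempt and no reset: what is moved stays moved. The work goes in short steps, Python scripts to look and compute and a shell command to move; the robot and the scene stay as the last step left them, time stands still between calls to the robot, and variables do not carry over. Pictures are saved under pics/ and viewed, about 8 in all and at most 12, crops included, and the job is handed in when it is done.

```bash
mkdir -p pics; cat > h.py <<'E'
import numpy as np, cv2
from plant import manip, imaging
def grab(n, f=None):
    d=imaging.grab_frame(n)
    if f: cv2.imwrite('pics/'+f,d['frame'])
    return d
def ray(d,u,v,z):
    M=np.array(d['world_to_cam']);R,t=M[:3,:3],M[:3,3];c=-R.T@t
    r=R.T@np.linalg.solve(np.array(d['mtx']),[u,v,1.]);return (c+r*(z-c[2])/r[2]).round(4)
def proj(d,p):
    M=np.array(d['world_to_cam']);q=np.array(d['mtx'])@(M[:3,:3]@np.array(p)+M[:3,3]);return (q[:2]/q[2]).round(1)
E
python3 - <<'E'
from h import *
import pickle
o={}
for n in('scene','top'): o[n]=grab(n,n+'0.png')
pickle.dump(o,open('o.pkl','wb'))
s=manip.state();print(s)
for n in o: print(n,-np.array(o[n]['world_to_cam'])[:3,:3].T@np.array(o[n]['world_to_cam'])[:3,3])
E
```

```text
{'time': 0.1, 'joint_pos': array([-1.24000718e+00,  5.33123047e-02,  1.61415981e+00, -3.25336276e-05,
        1.47602996e+00, -1.19009203e-01]), 'joint_vel': array([-2.89989323e-04, -1.36243449e-03, -3.17305235e-03,  1.38281154e-04,
       -8.03621420e-04, -5.08958426e-06]), 'joint_efforts': array([-4.05190463e-06, -3.94904566e+01, -3.71362567e+01, -1.58281491e-04,
        3.95813418e-03, -1.32842200e-05]), 'tool_pos': array([ 0.2715391 , -0.56229349,  0.2301708 ]), 'tool_rot': array([-5.87356509e-04,  8.46990391e-01, -5.31607341e-01, -7.52830048e-04]), 'contact_force': array([0.02833605, 0.20583525, 0.07549699]), 'ft_torque': array([ 0.03183999, -0.02920769,  0.00013922]), 'gripper_width': 0.9989268195985676}
scene [0.94996405 0.44138754 0.93441949]
top [0.37392248 0.12467346 1.03780016]
```

View pics/top0.png

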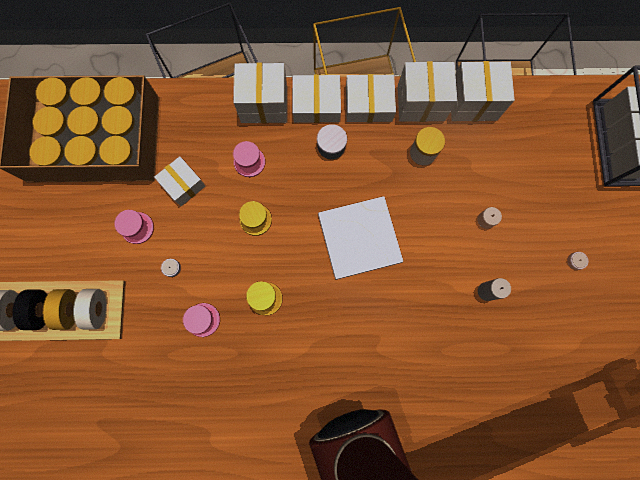

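View pics/scene0.png

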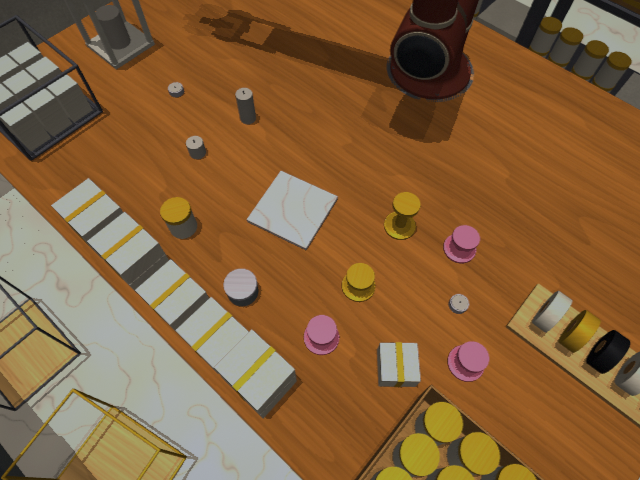

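Candidates for the stand, top view: brass at (254,216) and (263,297), plus three pink ones at (247,157), (132,225) and (201,319). In the scene view the brass one at (406,213) has a long stem (tall), and the one at (360,280) is low, which matches top (254,216). Candles: (498,289) top / (246,105) scene is tall; (490,217) and the thin discs at (579,261) and (170,268) are short.

```bash
python3 - <<'E'
from h import *
import pickle
o=pickle.load(open('o.pkl','rb'));t=o['top'];s=o['scene']
for d,n,pts in((t,'top',[(252.5,214,.056),(263,296,.056),(263,296,.096),(501,288,.085),(492,215,.04)]),(s,'scene',[(361,275,.056),(406,204,.056),(406,204,.096),(244,93,.085),(195,142,.04)])):
    for u,v,z in pts: print(n,u,v,z,ray(d,u,v,z))
# slab corners in top
g=t['frame'];h=cv2.cvtColor(g,cv2.COLOR_BGR2HSV)
m=cv2.inRange(h,(0,0,120),(180,70,255));m[:180]=0;m[300:]=0;m[:,:310]=0;m[:,420:]=0
c=max(cv2.findContours(m,0,2)[0],key=cv2.contourArea);r=cv2.minAreaRect(c);b=cv2.boxPoints(r)
w=np.array([ray(t,*p,.012) for p in b]);print(w,w.mean(0),np.linalg.norm(w[1]-w[0]),np.linalg.norm(w[2]-w[1]))
# brass plate & foot fits
m=cv2.inRange(h,(22,150,60),(35,255,255))
for x,y in((254,216),(263,297)):
    k=np.zeros_like(m);k[y-25:y+25,x-25:x+30]=m[y-25:y+25,x-25:x+30];print(cv2.boundingRect(k))
a=cv2.resize(s['frame'][160:320,320:480],None,fx=3,fy=3,interpolation=cv2.INTER_CUBIC);b2=cv2.resize(t['frame'][195:315,220:340],(480,480),interpolation=cv2.INTER_CUBIC)
cv2.imwrite('pics/c1.png',np.hstack([a[:480,:320],b2[:,:480]]))
E
```

```text
top 252.5 214 0.056 [0.6085 0.2551 0.056 ]
top 263 296 0.056 [0.44   0.2318 0.056 ]
top 263 296 0.096 [0.4373 0.2274 0.096 ]
top 501 288 0.085 [ 0.4473 -0.2358  0.085 ]
top 492 215 0.04 [ 0.6043 -0.247   0.04  ]
scene 361 275 0.056 [0.6058 0.2576 0.056 ]
scene 406 204 0.056 [0.4144 0.2244 0.056 ]
scene 406 204 0.096 [0.4388 0.2343 0.096 ]
scene 244 93 0.085 [ 0.443  -0.2352  0.085 ]
scene 195 142 0.04 [ 0.5989 -0.245   0.04  ]
[[ 0.6211  0.1201  0.012 ]
 [ 0.6588 -0.0283  0.012 ]
 [ 0.5122 -0.0591  0.012 ]
 [ 0.4768  0.0856  0.012 ]] [0.567225 0.029575 0.012   ] 0.15311384653257198 0.14980053404444196
(240, 201, 31, 34)
(247, 282, 35, 33)
```

View pics/c1.png

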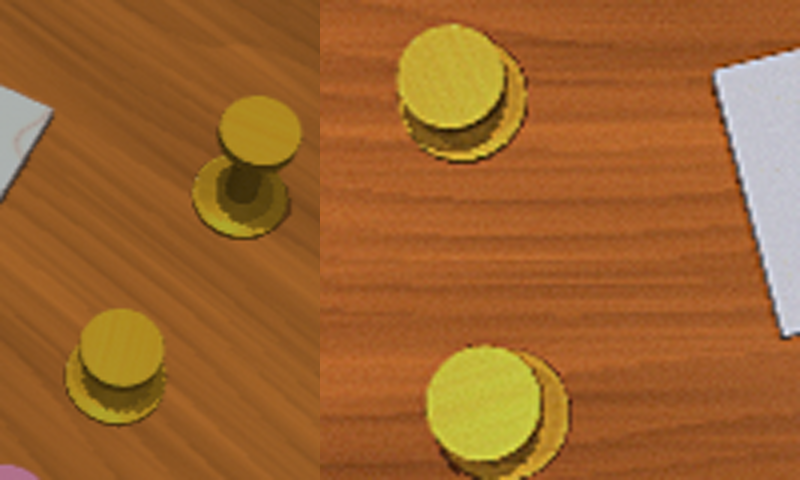

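The crop confirms it: the low stand (short stem) is at top pixel (254,216), about (0.607, 0.256), and both cameras agree at z = 0.056. The other brass one agrees only at z = 0.096, so it is the tall one. The tall candle is at about (0.445, -0.235), and the board centre is (0.567, 0.030).

```bash
python3 -m pendant '[[[0,0,0,0.067,0.1636,-0.006,1],[0,0,0,0.067,0.1636,-0.006,1],[0,0,0,0.067,0.1636,-0.006,1],[0,0,0,0.067,0.1636,-0.006,1],[0,0,0,0.067,0.1636,-0.006,1],[0,0,0,0.067,0.1636,-0.006,1],[0,0,0,0.067,0.1636,-0.006,1],[0,0,0,0.067,0.1636,-0.006,1],[0,0,0,0.067,0.1636,-0.006,1],[0,0,0,0.067,0.1636,-0.006,1],[0,0,0,0.067,0.1636,-0.006,1],[0,0,0,0.067,0.1636,-0.006,1],[0,0,0,0.067,0.1636,-0.006,1],[0,0,0,0.067,0.1636,-0.006,1],[0,0,0,0.067,0.1636,-0.006,1],[0,0,0,0.067,0.1636,-0.006,1],[0,0,0,0.067,0.1636,-0.006,1],[0,0,0,0.067,0.1636,-0.006,1],[0,0,0,0.067,0.1636,-0.006,1],[0,0,0,0.067,0.1636,-0.006,1]]]'
python3 -m pendant '[[[0,0,0,0,0,0,1],[0,0,0,0,0,0,1]]]'
python3 - <<'E'
from h import *
import pickle
d=grab('wrist','w1.png');pickle.dump(d,open('w1.pkl','wb'))
s=manip.state();print(s['tool_pos'],s['joint_pos'],proj(d,[.607,.256,.056]),proj(d,s['tool_pos']))
E
```

```text
time: 2.6
tool_pos: [0.6068, 0.2565, 0.2005]
tool_rot: [0.0, 0.847, -0.532, -0.0]
contact_force: [0.4, -0.5, 0.4]
gripper_width: 0.999
time: 2.85
tool_pos: [0.6063, 0.2547, 0.2006]
tool_rot: [0.001, 0.847, -0.532, -0.0]
contact_force: [0.0, 0.3, 1.0]
gripper_width: 1.003
[0.60633468 0.25428793 0.20087144] [ 2.84172109e-01  1.47979258e-01  1.56196648e+00 -3.76557367e-04
  1.43268304e+00  1.40587039e+00] [311.8 223.8] [313.4 308.9]
```

View pics/w1.png

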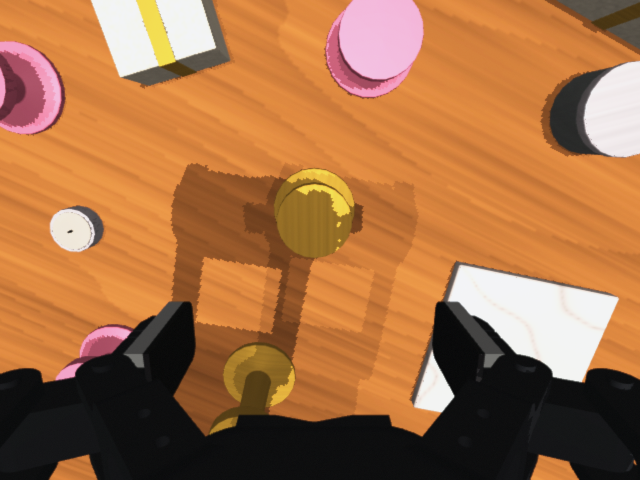

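```bash
python3 - <<'E'
from h import *
import pickle
d=pickle.load(open('w1.pkl','rb'))
print(ray(d,314,220,.056),ray(d,457,263,.012),ray(d,618,297,.012),ray(d,415,406,.012))
E
```

```text
[0.6103 0.2558 0.056 ] [0.6216 0.1225 0.012 ] [ 0.6566 -0.0237  0.012 ] [0.4787 0.0836 0.012 ]
```

```bash
python3 -m pendant '[[[0,0,0,0.008,0.006,-0.08,1],[0,0,0,0,0,-0.08,1],[0,0,0,0,0,-0.08,1],[0,0,0,0,0,-0.08,1],[0,0,0,0,0,-0.08,1],[0,0,0,0,0,-0.08,1],[0,0,0,0,0,-0.08,1],[0,0,0,0,0,-0.08,1],[0,0,0,0,0,-0.024,1],[0,0,0,0,0,-0.024,1],[0,0,0,0,0,0,1],[0,0,0,0,0,0,1]]]'
python3 -m pendant '[[[0,0,0,0,0,0,0.85],[0,0,0,0,0,0,0.75],[0,0,0,0,0,0,0.65],[0,0,0,0,0,0,0.5],[0,0,0,0,0,0,0.3],[0,0,0,0,0,0,0],[0,0,0,0,0,0,0],[0,0,0,0,0,0,0]]]'
python3 - <<'E'
from h import *
d=grab('wrist','w2.png')
E
```

```text
time: 4.4
tool_pos: [0.6093, 0.2569, 0.0302]
tool_rot: [-0.001, 0.847, -0.532, 0.0]
contact_force: [0.7, -0.2, -0.1]
gripper_width: 0.998
time: 5.4
tool_pos: [0.6093, 0.2567, 0.0303]
tool_rot: [-0.0, 0.847, -0.532, 0.0]
contact_force: [-2.0, -1.0, 5.8]
gripper_width: 0.627
```

View pics/w2.png

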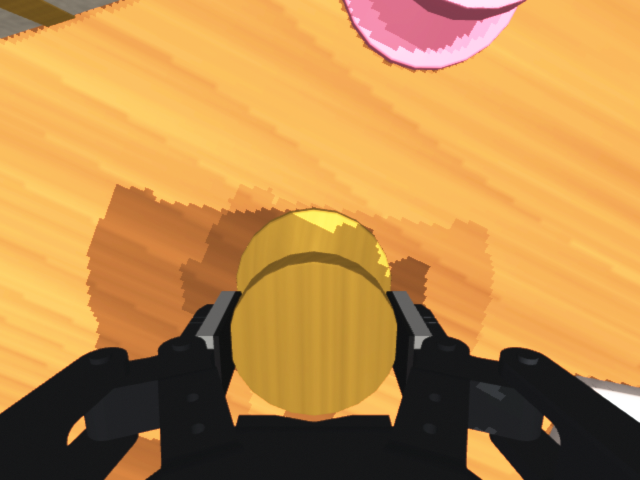

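The low stand is gripped across its plate (plate centre about (314,335), pads on both edges). I'll lift it, carry it over the board and check.

```bash
python3 -m pendant '[[[0,0,0,0,0,0.02,0],[0,0,0,0,0,0.04,0],[0,0,0,0,0,0.06,0],[0,0,0,0,0,0.06,0],[0,0,0,0,0,0.04,0],[0,0,0,-0.009,-0.043,0.02,0],[0,0,0,-0.015,-0.08,0,0],[0,0,0,-0.02,-0.11,0,0],[0,0,0,-0.02,-0.11,0,0],[0,0,0,-0.02,-0.11,0,0],[0,0,0,-0.02,-0.11,0,0],[0,0,0,-0.02,-0.11,0,0],[0,0,0,-0.02,-0.11,0,0],[0,0,0,-0.015,-0.07,0,0],[0,0,0,-0.01,-0.05,0,0],[0,0,0,0,0,0,0],[0,0,0,0,0,0,0]]]'
python3 - <<'E'
from h import *
import pickle
t=grab('top','t2.png');s=grab('scene','s2.png');pickle.dump((t,s),open('o2.pkl','wb'))
p=manip.state()['tool_pos'];print(p)
c=[.567,.030,.012]
q=p+[0,0,.026]
out=[]
for d in(t,s):
    im=d['frame'].copy()
    u,v=proj(d,q).astype(int);print(u,v)
    out.append(cv2.resize(im[v-40:v+40,u-40:u+40],(400,400),interpolation=cv2.INTER_CUBIC))
cv2.imwrite('pics/c2.png',np.hstack(out))
E
```

```text
time: 7.58
tool_pos: [0.5666, 0.0314, 0.0893]
tool_rot: [-0.0, 0.847, -0.531, -0.0]
contact_force: [-0.4, 0.6, -3.1]
gripper_width: 0.626
[0.56658555 0.03162133 0.08931331]
363 226
290 181
```

View pics/c2.png

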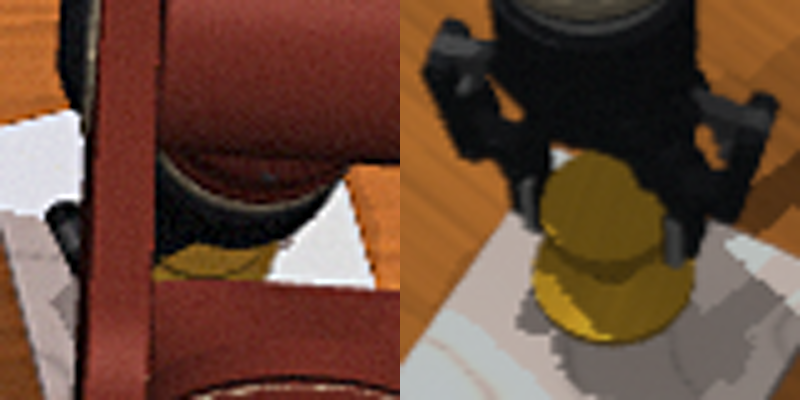

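```bash
python3 -m pendant '[[[0,0,0,0,0,-0.03,0],[0,0,0,0,0,-0.04,0],[0,0,0,0,0,-0.04,0],[0,0,0,0,0,-0.03,0],[0,0,0,0,0,-0.02,0],[0,0,0,0,0,-0.012,0],[0,0,0,0,0,-0.008,0],[0,0,0,0,0,0,0],[0,0,0,0,0,0,0]]]'
python3 -m pendant '[[[0,0,0,0,0,-0.004,0],[0,0,0,0,0,0,0]]]'
python3 -m pendant '[[[0,0,0,0,0,-0.004,0],[0,0,0,0,0,0,0]]]'
```

```text
time: 8.8
tool_pos: [0.5667, 0.0309, 0.0446]
tool_rot: [-0.0, 0.847, -0.532, 0.0]
contact_force: [0.8, 0.2, -3.2]
gripper_width: 0.626
time: 9.05
tool_pos: [0.5664, 0.0309, 0.0433]
tool_rot: [0.0, 0.847, -0.532, -0.0]
contact_force: [0.7, 0.1, -3.2]
gripper_width: 0.627
time: 9.3
tool_pos: [0.5665, 0.0309, 0.0424]
tool_rot: [-0.0, 0.847, -0.532, 0.0]
contact_force: [-0.0, 0.4, -3.0]
gripper_width: 0.628
```

```bash
python3 -m pendant '[[[0,0,0,0,0,-0.002,0],[0,0,0,0,0,0,0]]]'
python3 -m pendant '[[[0,0,0,0,0,-0.002,0],[0,0,0,0,0,0,0]]]'
```

```text
time: 9.55
tool_pos: [0.5666, 0.0309, 0.0423]
tool_rot: [0.0, 0.847, -0.532, -0.0]
contact_force: [-2.7, -0.5, 1.5]
gripper_width: 0.627
time: 9.8
tool_pos: [0.5666, 0.0309, 0.0423]
tool_rot: [0.0, 0.847, -0.532, -0.0]
contact_force: [-5.2, 0.6, 5.5]
gripper_width: 0.628
```

Touched down. I'll release and rise.

```bash
python3 -m pendant '[[[0,0,0,0,0,0,0.65],[0,0,0,0,0,0,0.7],[0,0,0,0,0,0,0.8],[0,0,0,0,0,0,0.9],[0,0,0,0,0,0,1],[0,0,0,0,0,0,1],[0,0,0,0,0,0,1],[0,0,0,0,0,0.02,1],[0,0,0,0,0,0.06,1],[0,0,0,0,0,0.1,1],[0,0,0,0,0,0.1,1],[0,0,0,0,0,0.1,1],[0,0,0,0,0,0.1,1],[0,0,0,0,0,0.1,1],[0,0,0,0,0,0.05,1],[0,0,0,0,0,0,1],[0,0,0,0,0,0,1]]]'
python3 - <<'E'
from h import *
import pickle
d=grab('wrist','w3.png');pickle.dump(d,open('w3.pkl','wb'))
E
```

```text
time: 11.92
tool_pos: [0.5659, 0.031, 0.1977]
tool_rot: [0.0, 0.847, -0.532, -0.001]
contact_force: [0.4, 0.3, 0.8]
gripper_width: 1.001
```

View pics/w3.png

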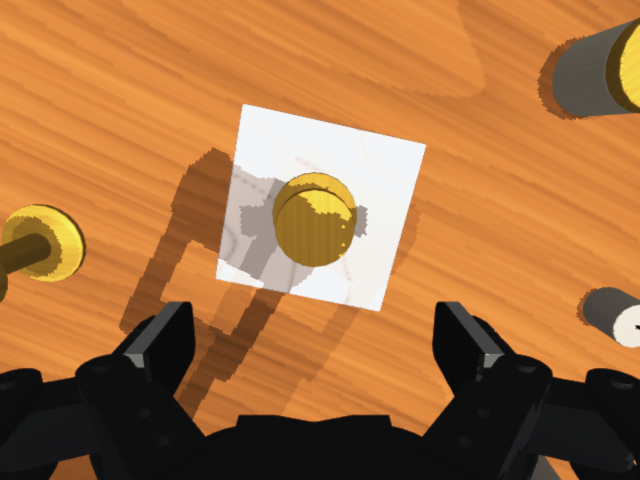

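```bash
python3 - <<'E'
from h import *
import pickle
d=pickle.load(open('w3.pkl','rb'))
w=np.array([ray(d,*p,.012) for p in((243,104),(425,145),(380,311),(217,279))]);print(w.mean(0),ray(d,315,228,.068))
E
python3 -m pendant '[[[0,0,0,-0.03,-0.05,0,1],[0,0,0,-0.05,-0.11,0,1],[0,0,0,-0.05,-0.12,0,1],[0,0,0,-0.05,-0.12,0,1],[0,0,0,-0.05,-0.12,0,1],[0,0,0,-0.05,-0.12,0,1],[0,0,0,-0.05,-0.12,0,1],[0,0,0,-0.05,-0.12,0,1],[0,0,0,-0.05,-0.11,0,1],[0,0,0,-0.03,-0.05,0,1],[0,0,0,-0.02,-0.02,0,1],[0,0,0,0,0,0,1],[0,0,0,0,0,0,1]]]'
python3 - <<'E'
from h import *
import pickle
d=grab('wrist','w4.png');pickle.dump(d,open('w4.pkl','wb'));print(manip.state()['tool_pos'],proj(d,[.445,-.235,.085]),proj(d,[.445,-.235,0]))
E
```

```text
[0.56675  0.028625 0.012   ] [0.5678 0.0305 0.068 ]
time: 13.6
tool_pos: [0.4467, -0.2334, 0.1988]
tool_rot: [-0.0, 0.847, -0.531, -0.0]
contact_force: [-0.1, -0.5, -0.4]
gripper_width: 1.002
[ 0.446772   -0.2334354   0.19878455] [313.9 239.3] [313.9 214.5]
```

View pics/w4.png

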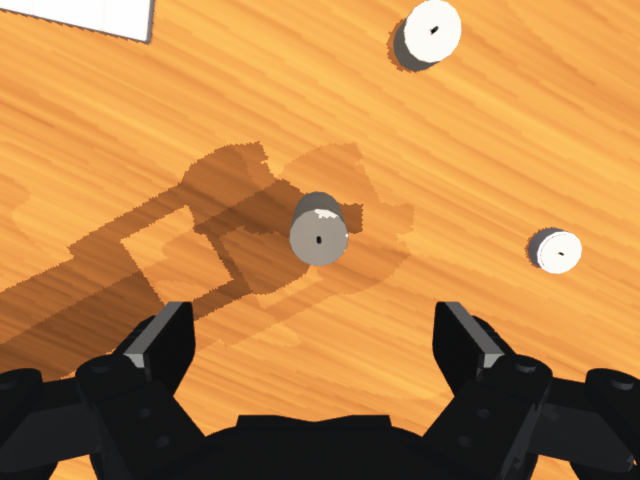

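```bash
python3 - <<'E'
from h import *
import pickle
d=pickle.load(open('w4.pkl','rb'));print(ray(d,319,236,.085))
E
python3 -m pendant '[[[0,0,0,0.006,-0.015,-0.05,1],[0,0,0,0,0,-0.08,1],[0,0,0,0,0,-0.08,1],[0,0,0,0,0,-0.08,1],[0,0,0,0,0,-0.08,1],[0,0,0,0,0,-0.08,1],[0,0,0,0,0,-0.08,1],[0,0,0,0,0,-0.08,1],[0,0,0,0,0,-0.03,1],[0,0,0,0,0,-0.012,1],[0,0,0,0,0,0,1],[0,0,0,0,0,0,1]]]'
python3 -m pendant '[[[0,0,0,0,0,0,0.85],[0,0,0,0,0,0,0.75],[0,0,0,0,0,0,0.65],[0,0,0,0,0,0,0.58],[0,0,0,0,0,0,0.52],[0,0,0,0,0,0,0.46],[0,0,0,0,0,0,0.4],[0,0,0,0,0,0,0.2],[0,0,0,0,0,0,0],[0,0,0,0,0,0,0],[0,0,0,0,0,0,0]]]'
```

```text
[ 0.4485 -0.237   0.085 ]
time: 15.15
tool_pos: [0.4485, -0.2382, 0.0366]
tool_rot: [0.0, 0.847, -0.532, 0.001]
contact_force: [-0.3, -0.4, 0.5]
gripper_width: 0.999
time: 16.52
tool_pos: [0.4481, -0.2379, 0.036]
tool_rot: [-0.0, 0.847, -0.532, 0.0]
contact_force: [-1.1, 1.5, 3.5]
gripper_width: 0.452
```

```bash
python3 -m pendant '[[[0,0,0,0,0,0.02,0],[0,0,0,0,0,0.05,0],[0,0,0,0,0,0.07,0],[0,0,0,0,0,0.08,0],[0,0,0,0,0,0.08,0],[0,0,0,0,0,0.06,0],[0,0,0,0,0,0.03,0],[0,0,0,0,0,0.01,0],[0,0,0,0,0,0,0]]]'
python3 -m pendant '[[[0,0,0,0.02,0.04,0,0],[0,0,0,0.037,0.08,0,0],[0,0,0,0.05,0.115,0,0],[0,0,0,0.05,0.115,0,0],[0,0,0,0.05,0.115,0,0],[0,0,0,0.05,0.115,0,0],[0,0,0,0.05,0.115,0,0],[0,0,0,0.05,0.115,0,0],[0,0,0,0.05,0.11,0,0],[0,0,0,0.04,0.09,0,0],[0,0,0,0.02,0.04,0,0],[0,0,0,0.01,0.02,0,0],[0,0,0,0,0,0,0],[0,0,0,0,0,0,0],[0,0,0,0,0,0,0]]]'
python3 - <<'E'
from h import *
s=grab('scene');w=grab('wrist')
p=manip.state()['tool_pos'];print(p)
u,v=proj(s,[.567,.03,.1]).astype(int)
a=cv2.resize(s['frame'][v-80:v+40,u-50:u+50],(400,480),interpolation=cv2.INTER_CUBIC)
b=cv2.resize(w['frame'][:,120:520],(400,480));cv2.imwrite('pics/c5.png',np.hstack([a,b]))
print(u,v)
E
```

```text
time: 17.65
tool_pos: [0.4477, -0.2376, 0.1353]
tool_rot: [-0.0, 0.847, -0.532, -0.0]
contact_force: [0.5, 0.3, -0.9]
gripper_width: 0.455
time: 19.52
tool_pos: [0.5671, 0.0292, 0.1358]
tool_rot: [0.0, 0.847, -0.532, 0.0]
contact_force: [-0.2, 0.4, -1.1]
gripper_width: 0.456
[0.56715702 0.02925844 0.13586553]
289 185
```

View pics/c5.png

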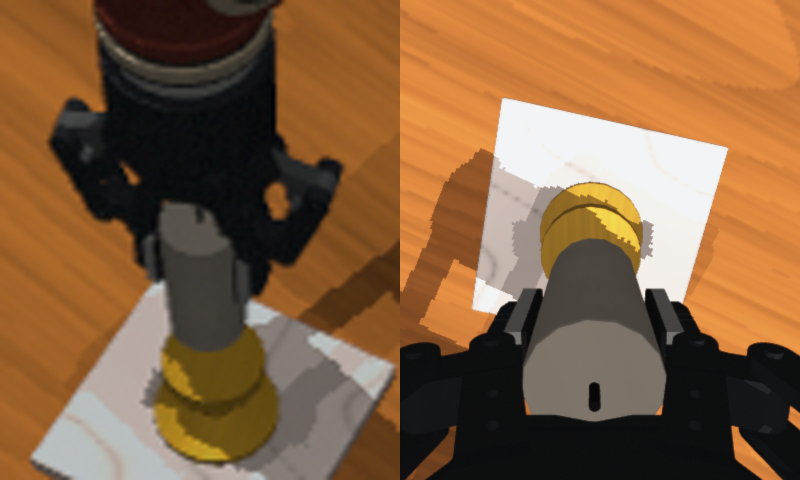

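Candle held upright, aligned over the plate. Now lowering.

```bash
python3 -m pendant '[[[0,0,0,0,0,-0.015,0],[0,0,0,0,0,-0.025,0],[0,0,0,0,0,-0.03,0],[0,0,0,0,0,-0.025,0],[0,0,0,0,0,-0.012,0],[0,0,0,0,0,-0.005,0],[0,0,0,0,0,0,0],[0,0,0,0,0,0,0]]]'
python3 -m pendant '[[[0,0,0,0,0,-0.004,0],[0,0,0,0,0,-0.004,0],[0,0,0,0,0,0,0]]]'
python3 -m pendant '[[[0,0,0,0,0,-0.003,0],[0,0,0,0,0,0,0]]]'
```

```text
time: 20.62
tool_pos: [0.5675, 0.0297, 0.1082]
tool_rot: [-0.0, 0.847, -0.532, 0.0]
contact_force: [0.3, 0.7, -1.8]
gripper_width: 0.455
time: 21.0
tool_pos: [0.5671, 0.0297, 0.1057]
tool_rot: [0.0, 0.847, -0.532, -0.0]
contact_force: [0.9, 0.6, -1.8]
gripper_width: 0.452
time: 21.25
tool_pos: [0.5672, 0.0297, 0.1049]
tool_rot: [0.0, 0.847, -0.532, -0.0]
contact_force: [0.2, -0.4, -1.3]
gripper_width: 0.453
```

```bash
python3 -m pendant '[[[0,0,0,0,0,-0.002,0],[0,0,0,0,0,0,0]]]'
python3 -m pendant '[[[0,0,0,0,0,-0.002,0],[0,0,0,0,0,0,0]]]'
```

```text
time: 21.5
tool_pos: [0.5672, 0.0297, 0.1045]
tool_rot: [0.0, 0.847, -0.532, -0.0]
contact_force: [0.6, 0.5, -0.3]
gripper_width: 0.459
time: 21.75
tool_pos: [0.5673, 0.0297, 0.1041]
tool_rot: [-0.0, 0.847, -0.532, 0.0]
contact_force: [0.3, -0.5, -1.1]
gripper_width: 0.458
```

```bash
python3 -m pendant '[[[0,0,0,0,0,-0.002,0],[0,0,0,0,0,0,0]]]'
python3 -m pendant '[[[0,0,0,0,0,-0.002,0],[0,0,0,0,0,0,0]]]'
```

```text
time: 22.0
tool_pos: [0.5674, 0.0297, 0.104]
tool_rot: [-0.0, 0.847, -0.532, 0.0]
contact_force: [-1.6, 0.4, 2.7]
gripper_width: 0.455
time: 22.25
tool_pos: [0.5675, 0.0297, 0.104]
tool_rot: [-0.0, 0.847, -0.532, 0.0]
contact_force: [-3.4, 0.8, 6.1]
gripper_width: 0.452
```

Contact. I'll release, rise and look.

```bash
python3 -m pendant '[[[0,0,0,0,0,0,0.48],[0,0,0,0,0,0,0.52],[0,0,0,0,0,0,0.6],[0,0,0,0,0,0,0.7],[0,0,0,0,0,0,0.85],[0,0,0,0,0,0,1],[0,0,0,0,0,0,1],[0,0,0,0,0,0,1],[0,0,0,0,0,0.02,1],[0,0,0,0,0,0.06,1],[0,0,0,0,0,0.08,1],[0,0,0,0,0,0.1,1],[0,0,0,0,0,0.1,1],[0,0,0,0,0,0.1,1],[0,0,0,0,0,0.05,1],[0,0,0,0,0,0,1],[0,0,0,0,0,0,1]]]'
python3 - <<'E'
from h import *
s=grab('scene');w=grab('wrist')
u,v=proj(s,[.567,.03,.1]).astype(int)
a=cv2.resize(s['frame'][v-80:v+40,u-50:u+50],(400,480),interpolation=cv2.INTER_CUBIC)
b=cv2.resize(w['frame'][:,120:520],(400,480));cv2.imwrite('pics/c6.png',np.hstack([a,b]))
print(u,v,proj(w,[.5678,.0305,.153]),proj(w,[.5678,.0305,.068]))
import pickle;pickle.dump((s,w),open('o6.pkl','wb'))
E
```

```text
time: 24.38
tool_pos: [0.5667, 0.0297, 0.2296]
tool_rot: [0.0, 0.847, -0.532, -0.001]
contact_force: [-0.1, 0.1, 0.1]
gripper_width: 0.999
289 185 [312.7 249.5] [313.1 218.8]
```

View pics/c6.png

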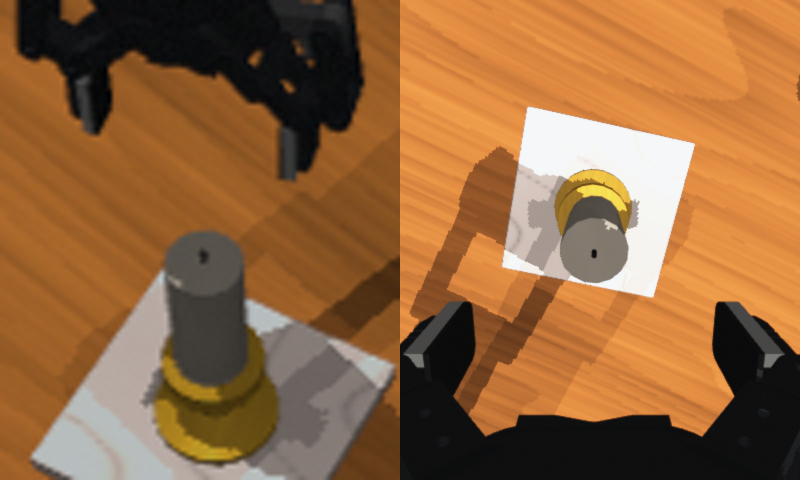

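The candle stands upright on the stand with the gripper clear: candle top at wrist pixel (314,250), predicted (313,250). Handing in.

```bash
python3 -c "
from plant import manip
print(manip.job_done())"
```

```text
the job is handed in; nothing more can be done
None
```

I stood the low brass stand on the marble board, released it, then set the tall candle on top of it and released that too. The job was handed in at about 24.5 s of the 67 s allowed, with the gripper open and well above the candle.

- **Stand:** the wrist picture before the candle went on put its axis about 2 mm from the board centre (limit 20 mm), upright and released.
- **Candle:** the last wrist picture put its top about 1 pixel (roughly 1 mm) from where a centred candle should be. The scene picture suggested an offset of about 3 mm instead, so the two differ slightly, but both are inside the 12 mm limit. It looked upright.
- **Touchdown:** the stand and the candle each touched down at about 6 N, and the last force reading after release was near zero.
- **Not checked:** I judged uprightness by eye and did not measure the angle. The hand-in reported no verdict.

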